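# Tip the torch out of the tall tin

## Task

The torch has dropped to the bottom of the tall square tin, too deep to reach. Lay the tin down on its side on the worktop without letting it topple and let go of it, then take it again by its body and tip the torch out into the shallow tray without letting it drop from a height, and stand the empty tin upright on the worktop again. Leave the can, the jar and the low can where they are.

Things in the scene. Friction and masses are not known exactly. Their poses are not given: they have to be found in the camera images.
- tin: tall narrow open-topped tin of bare sheet steel, square in section: 56 x 56 mm outside, 190 mm tall, walls and floor 3 mm (inside 50 x 50 mm, 187 mm deep); about 0.2 to 0.4 kg. It stands upright and loose on the worktop. Origin: centre of its underside; z runs along the tin to the open mouth, x and y are square to its side faces.
- tin_mouth (a point): centre of the tin's open mouth, at the rim, 190 mm from the underside along the tin's z
- torch: black plastic hand torch, 95 mm long, round handle 28 mm across, six-sided head up to 38 mm across over the last 33 mm; 0.14 kg. At the start it stands loose in the tin, tail down, lens 92 mm below the rim. Origin: centre of the tail end; z along the torch to the lens. It slides in the tin once the mouth points 17 to 28 degrees below level (friction varies).
- torch_mid (a point): middle of the torch's length on its axis, 47.5 mm from the tail
- tray: shallow open tray of white enamelled steel, 180 mm (its x) by 240 mm (its y), 30 mm tall, walls and floor 5 mm, 0.9 kg, loose on the worktop. It lies on one side of the robot's middle line and the tin on the other. Origin: centre of its underside; z up.
- can: bystander: food can with a paper label, 74 mm across, 110 mm tall, loose. Origin: centre of its underside
- jar: bystander: jar with a screw cap, 70 mm across, 100 mm tall, loose. Origin: centre of its underside
- low_can: bystander: low can, 84 mm across, 45 mm tall, loose. Origin: centre of its underside
Things that resemble listed ones, but are neither listed nor needed, are in the scene too. Of the things shaped like the tin, the steel one is meant.

How it is judged:
By the outcome, as a careful person would: the job done as asked, in the order asked, and still so for the second after the job is handed in, with the robot touching nothing.
It also fails if it takes over 72 s, if anything falls off the work surface, if the arm or the gripper's body presses on something with over 40 N, if the wrist force passes 120 N, or if a joint passes its speed limit or range.

## Robot

A 6-joint arm with a two-finger parallel gripper is mounted at the origin on the work surface. World frame = base frame: x ahead of the robot, y to its left, z up, the work surface at z = 0. Lengths are in mm, angles in rad, forces in N, time in s.
With the tool pointing down it reaches from about 300 to 750 mm from the base axis. Payload 8.5 kg.
Tool frame: the origin (TCP) lies midway between the tips of the shut fingers; the grasp point (between the pads) lies manip.grasp_offset behind it (manip.grasp_offset is the distance from the TCP to the grasp point, in mm); z points along the fingers, y is the line along which they close (so a half turn about z gives the same grasp; the last joint's range is limited). The gripper opens to 88 mm and grips with 3 to 60 N. Pads are 18 mm wide; open, the fingers measure 123 mm over their backs; the gripper's body (75 mm by 187 mm) begins 45 mm behind the grasp point.
Start: joints at [1.127, 0.381, 1.297, -0, 1.464, -0.215], TCP at [124.737, 535.65, 238.748] pointing down, gripper open.
Joint ranges: [-3.11, 3.11], [-0.89, 2.33], [0.22, 2.48], [-1.42, 4.56], [0.17, 2.85], [-2.88, 2.88]. Speed limits (rad/s): [2.39, 2.39, 3.14, 3.14, 3.14, 3.14].

## Interface

Orientations are given as [roll, pitch, yaw] about the fixed x, y, z axes, in that order (R = Rz(yaw) Ry(pitch) Rx(roll)).
In Python, from workcell import manip, viewer, hand_in gives the robot as it stands.
- The arm moves only by the shell command python3 -m creep 'ROWS' [FORCE]. ROWS is a JSON object of lists of equal length, an entry for each row: "hand": the finger opening in cm, from 0 to 8.81; "translation": the shift along the world's x, y, z in cm, a list of three; "rot": the turn, a rotation vector about the world's x, y, z in degrees, a list of three. In form: {"hand": [hand, ...], "translation": [[x, y, z], ...], "rot": [[ax, ay, az], ...]}. A call has exactly 5 rows; each row is the pose to reach, as a shift and turn from the pose commanded when the call began; what a row does not reach only later rows make up. A row lasts 1/8 s, in which the tool goes at most 62.5 mm and 10.7 degrees, less where a joint would pass 70% of its speed; a pose out of reach is approached as far as the arm can. A call with a gripper value outside its range is refused whole. The fingers move at their own pace and stop on an object; FORCE is the grip in N (left out, the last holds). Time passes only in rows, so rows that repeat a pose let the fingers close, or fill a call up. It gives the time, the measured TCP pose, the force, the opening and the grip force at its end, in the units of the state.
- manip.get_obs(): the state, without advancing time (a new reading comes with each control period).
- viewer.snapshot(name): name is "side" or "top"; returns the picture (384x512x3 uint8, blue, green, red); there is no depth.
- viewer.get_calibration(name): a dict with "mtx" (3x3 intrinsics, pixels), "origin" and "attitude" of the camera in the world. Camera axes: x right, y down, z forward; pixel columns grow to the right and rows downward; lengths in mm; the calibration is good to about 2 mm. A picture is of the moment at which its call begins. get_calibration takes no time and is no camera call.
- hand_in(): hands the job in; it is judged then, once.
Trained networks look in the newest picture that a camera, given by its name, has taken for a name from the list of things; names that differ only in an ending like _2 or _b are one class to them, and where a whole thing is asked for, a point or a joint stands for the part that bears it (a point fixed in the world has none). Each returns a list of dicts, best first, with "score" (0 to 1); they miss things now and then, are a little off and sometimes report something else, mostly with a low value. They report only what shows in the picture. A call takes as long as a camera call. They do not tell look-alikes from the thing itself.
- viewer.find_in(camera, label): "location" ([x, y, z] in mm, in world coordinates, good to about 4 mm: the middle of the surface that is visible of it).
- viewer.place_of(camera, label): "location" ([x, y, z] in mm, in world coordinates, good to about 4 mm: a listed point, or the origin of a listed thing).
The state is a dict: "time": time; "joint_pos": joint angles; "dq": joint speeds; "tau": joint torques, N m; "position": TCP position; "tool_rot": TCP orientation; "wrist_force": force on the tool from outside, world axes, zero at the start; "torque": the same for the moment, N m; "opening": finger opening in mm; "finger_force": force on a finger pad.
Only numpy, scipy, OpenCV 4.12 (cv2) and the standard library are available. Lean on these libraries where they do the work, as an engineer would, in place of code of your own. Each camera call takes 0.05 s, during which the arm holds its last target. There are 200 camera calls.

## Working session

There is one attempt and no reset: what is moved stays moved. The work goes in short steps, Python scripts to look and compute and a shell command to move; the robot and the scene stay as the last step left them, time stands still between calls to the robot, and variables do not carry over. Pictures are saved under pics/ and viewed, at most 11 in all, crops included, and the job is handed in when it is done.

```bash
mkdir -p pics; ls
python3 - <<'E'
from workcell import manip, viewer
import cv2, numpy as np
a=viewer.snapshot("side"); b=viewer.snapshot("top")
cv2.imwrite("pics/s0.png",a); cv2.imwrite("pics/t0.png",b)
print(manip.grasp_offset, manip.get_obs())
for c in("side","top"):
    k=viewer.get_calibration(c); print(c,k)
    for n in("tin","tin_mouth","torch","tray","can","jar","low_can"):
        for d in viewer.place_of(c,n)[:4]: print(c,n,np.round(d["location"]),round(d["score"],2))
E
```

```text
pics
18.700000000000003 {'time': 0.1, 'joint_pos': array([ 1.12669983e+00,  3.81097061e-01,  1.29814999e+00, -3.27144251e-05,
        1.46362060e+00, -2.15323932e-01]), 'dq': array([-0.00085892, -0.00044763, -0.00402282,  0.00097904, -0.00084706,
        0.0003509 ]), 'tau': array([ 3.67868503e-03, -4.38648212e+01, -2.24912578e+01,  7.14904745e-02,
        3.41668446e-02, -5.95863412e-05]), 'position': array([124.64003227, 535.42627341, 238.22826834]), 'tool_rot': array([-3.14034015e+00, -2.40649672e-04,  2.91282346e+00]), 'wrist_force': array([-0.12655006,  0.18387549, -0.12606467]), 'torque': array([ 0.01808196, -0.00057721, -0.01234139]), 'finger_force': 0.0, 'opening': 87.95778266042944}
side {'mtx': array([[442.37669962,   0.        , 257.06793499],
       [  0.        , 442.37669962, 198.32211111],
       [  0.        ,   0.        ,   1.        ]]), 'origin': array([-458.02602393, -961.70890981, 1111.94595778]), 'attitude': array([-2.17056242,  0.01543019, -0.83834228])}
side tin [ 559. -261.   -3.] 0.88
side tin [ 425. -266.    5.] 0.73
side tin [ 590. -430.    1.] 0.67
side 
[... 369 characters left out ...]
 256.47427974],
       [  0.        , 470.66727889, 195.26672691],
       [  0.        ,   0.        ,   1.        ]]), 'origin': array([ 390.59878157,    7.85206273, 1583.85643486]), 'attitude': array([-3.01450089e+00,  1.71222745e-03, -1.57659685e+00])}
top tin [ 591. -432.   -1.] 0.96
top tin [ 557. -257.    3.] 0.8
top tin [ 419. -269.    3.] 0.72
top tin_mouth [ 558. -256.  188.] 0.91
top tin_mouth [ 588. -433.  191.] 0.79
top tin_mouth [ 425. -266.  191.] 0.58
top torch [ 555. -255.    1.] 0.63
top torch [ 561. -254.    5.] 0.49
top tray [490. 247.   5.] 0.66
top can [437. 472.   2.] 0.81
top jar [ 461. -523.   -3.] 0.96
top jar [ 559. -253.  188.] 0.3
top low_can [758.  -4.  -1.] 0.73
```

Run:
```python
import cv2, numpy as np
a=cv2.imread("pics/s0.png"); b=cv2.imread("pics/t0.png")
from workcell import viewer
from scipy.spatial.transform import Rotation as R
P=[[558,-256,190],[589,-432,190],[422,-267,190],[490,246,0],[558,-256,0]]
for c in("side","top"):
    k=viewer.get_calibration(c)
    M=R.from_euler('xyz',k['attitude']).as_matrix()
    for p in P:
        q=k['mtx']@(M.T@(np.array(p)-k['origin'])); print(c,p,np.round(q[:2]/q[2]))
k=viewer.get_calibration("top");M=R.from_euler('xyz',k['attitude']).as_matrix()
q=k['mtx']@(M.T@(np.array([510,-320,150])-k['origin'])); u,v=(q[:2]/q[2]).astype(int)
crop=b[max(v-75,0):v+75,max(u-100,0):u+100]; print("crop origin",u-100,v-75)
cv2.imwrite("pics/tc.png",cv2.resize(crop,None,fx=4,fy=4,interpolation=cv2.INTER_CUBIC)[:600,:800])
```

```text
side [558, -256, 190] [306. 217.]
side [589, -432, 190] [355. 234.]
side [422, -267, 190] [283. 238.]
side [490, 246, 0] [199. 214.]
side [558, -256, 0] [303. 259.]
top [558, -256, 190] [345. 198.]
top [589, -432, 190] [404. 188.]
top [422, -267, 190] [351. 244.]
top [490, 246, 0] [186. 226.]
top [558, -256, 0] [335. 205.]
crop origin 264 140
```

View pics/s0.png

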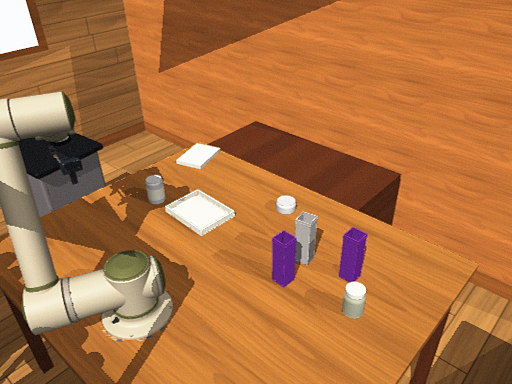

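View pics/tc.png

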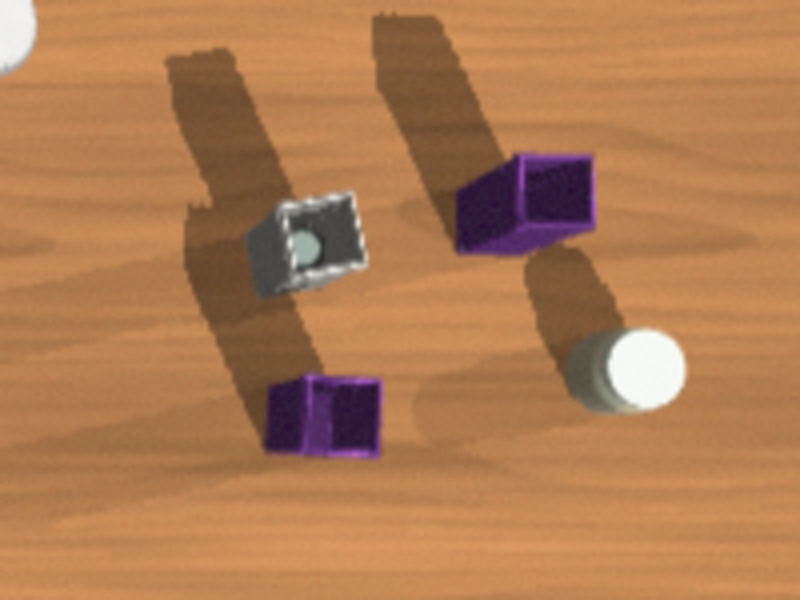

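View pics/t0.png

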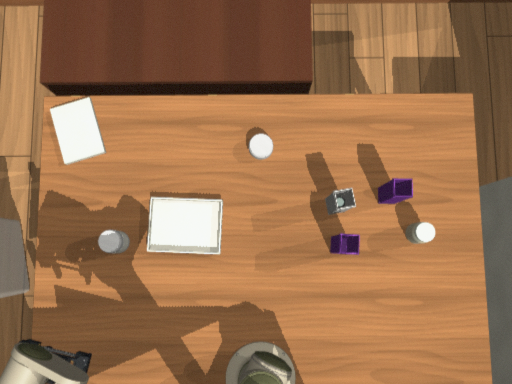

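The candidates are the steel tin at top-picture (345,198) and the purple look-alikes at (345,244) and (395,190). The crop shows bare grey metal with the torch lens inside at (345,198), so that is the tin; it is turned about 11°. The tray is at (186,226). I'll write a helper that turns a target pose into a shift and a turn.

```bash
cat > h.py <<'E'
import sys, numpy as np
from scipy.spatial.transform import Rotation as R
from workcell import manip, viewer
def tool(az, tilt):
    """closing axis c at azimuth az (deg); tool z = -z turned about c by tilt (deg)."""
    c=np.array([np.cos(np.radians(az)),np.sin(np.radians(az)),0])
    z=R.from_rotvec(c*np.radians(tilt)).apply([0,0,-1.])
    return np.column_stack([np.cross(c,z),c,z])
def delta(g, az, tilt, back=0):
    """shift (cm) and turn (deg) that bring the grasp point to g, backed off along the tool."""
    o=manip.get_obs(); T=tool(az,tilt)
    tcp=np.array(g,float)+T[:,2]*(manip.grasp_offset-back)
    R0=R.from_euler('xyz',o['tool_rot'])
    rv=(R.from_matrix(T)*R0.inv()).as_rotvec(degrees=True)
    print(g,az,tilt,back,"| shift",np.round((tcp-o['position'])/10,1),"turn",np.round(rv,1),"|%.0f|"%np.linalg.norm(rv))
def state():
    o=manip.get_obs(); M=R.from_euler('xyz',o['tool_rot']).as_matrix()
    print("t",round(o['time'],2),"j",np.round(o['joint_pos'],2),"tcp",np.round(o['position'],1),"grasp",np.round(o['position']-M[:,2]*manip.grasp_offset,1),
     "z",np.round(M[:,2],2),"c",np.round(M[:,1],2),"F",np.round(o['wrist_force'],1),"open",round(o['opening'],1),"ff",round(o['finger_force'],1))
E
python3 - <<'E'
from h import *
g=[557.5,-257,150]
delta(g,11,0,200); delta(g,11,-45,110); delta(g,11,-45,0)
E
```

```text
[557.5, -257, 150] 11 0 200 | shift [ 43.3 -79.3   9.3] turn [  0.   -0.  -65.9] |66|
[557.5, -257, 150] 11 -45 110 | shift [ 42.  -72.9  -2.4] turn [-34.2 -32.9 -62.3] |78|
[557.5, -257, 150] 11 -45 0 | shift [ 43.5 -80.6 -10.2] turn [-34.2 -32.9 -62.3] |78|
```

```bash
python3 -m creep '{"hand":[8.8,8.8,8.8,8.8,8.8],"translation":[[3,-4,3],[6,-8,6],[9,-13,8],[12,-18,10],[15,-23,12]],"rot":[[0,0,-8],[0,0,-16],[0,0,-24],[0,0,-32],[0,0,-40]]}'
python3 -m creep '{"hand":[8.8,8.8,8.8,8.8,8.8],"translation":[[4,-5,0],[8,-10,0],[12,-15,0],[15,-20,0],[18,-25,0]],"rot":[[0,0,-7],[0,0,-14],[0,0,-20],[0,0,-26],[0,0,-26]]}'
python3 - <<'E'
from h import *
state(); delta([557.5,-257,150],11,-45,110)
E
```

```text
time: 1.42
position: [275.2, 304.0, 359.5]
tool_rot: [3.141, 0.0, 2.21]
wrist_force: [0.3, 0.5, 0.1]
opening: 88.0
finger_force: 0.0
time: 2.05
position: [455.5, 53.6, 358.8]
tool_rot: [3.141, 0.0, 1.759]
wrist_force: [0.4, 1.3, 0.9]
opening: 87.7
finger_force: 0.0
t 2.05 j [-0.14  0.15  1.28  0.    1.71 -0.33] tcp [455.5  53.6 358.8] grasp [455.5  53.6 377.5] z [ 0.  0. -1.] c [0.98 0.19 0.  ] F [0.4 1.3 0.9] open 87.7 ff 0.0
[557.5, -257, 150] 11 -45 110 | shift [  9.  -24.7 -14.4] turn [-44.2  -8.5   0.2] |45|
```

```bash
python3 -m creep '{"hand":[8.8,8.8,8.8,8.8,8.8],"translation":[[2,-5,0],[4,-10,-2],[6,-15,-6],[8,-20,-10],[9,-24.7,-14.4]],"rot":[[-9,-1.7,0],[-18,-3.4,0],[-27,-5.1,0],[-36,-6.8,0],[-44.2,-8.5,0]]}'
python3 -m creep '{"hand":[8.8,8.8,8.8,8.8,8.8],"translation":[[0,0,0],[0,0,0],[0,0,0],[0,0,0],[0,0,0]],"rot":[[0,0,0],[0,0,0],[0,0,0],[0,0,0],[0,0,0]]}'
python3 - <<'E'
from h import *
import cv2
state()
delta([557.5,-257,150],11,-45,110);delta([557.5,-257,150],11,-45,0)
a=viewer.snapshot("side");b=viewer.snapshot("top")
for c in("side","top"):
  for n in("tin_mouth","tin"): print(c,n,[(np.round(d['location']),round(d['score'],2)) for d in viewer.place_of(c,n)[:4]])
cv2.imwrite("pics/m1.png",np.hstack([cv2.resize(a[150:300,200:400],None,fx=2,fy=4/2),cv2.resize(b[140:290,240:440],None,fx=2,fy=2)]))
E
```

```text
time: 2.68
position: [543.7, -183.8, 222.0]
tool_rot: [3.139, 0.79, 1.761]
wrist_force: [0.8, -2.0, -0.2]
opening: 88.1
finger_force: 0.0
time: 3.3
position: [542.8, -182.6, 223.3]
tool_rot: [3.14, 0.786, 1.76]
wrist_force: [-0.1, -0.3, 0.2]
opening: 88.0
finger_force: 0.0
t 3.3 j [-0.25  0.4   1.55 -0.87  1.   -0.02] tcp [ 542.8 -182.6  223.3] grasp [ 540.3 -169.6  236.6] z [ 0.13 -0.69 -0.71] c [0.98 0.19 0.  ] F [-0.1 -0.3  0.2] open 88.0 ff 0.0
[557.5, -257, 150] 11 -45 110 | shift [ 0.2 -1.1 -0.9] turn [0.  0.1 0.1] |0|
[557.5, -257, 150] 11 -45 0 | shift [ 1.7 -8.7 -8.7] turn [0.  0.1 0.1] |0|
side tin_mouth [(array([ 423., -266.,  190.]), 0.94), (array([ 590., -430.,  190.]), 0.73), (array([ 559., -256.,  189.]), 0.63)]
side tin [(array([ 556., -260.,   -3.]), 0.97), (array([ 427., -264.,    1.]), 0.86), (array([ 591., -429.,    2.]), 0.58)]
top tin_mouth [(array([ 425., -266.,  188.]), 0.92), (array([ 559., -254.,  188.]), 0.77), (array([ 559., -255.,    2.]), 0.75), (array([ 586., -433.,  189.]), 0.59)]
top tin [(array([ 424., -268.,    4.]), 0.86), (array([ 589., -434.,    2.]), 0.79), (array([ 555., -258.,    2.]), 0.67)]
```

View pics/m1.png

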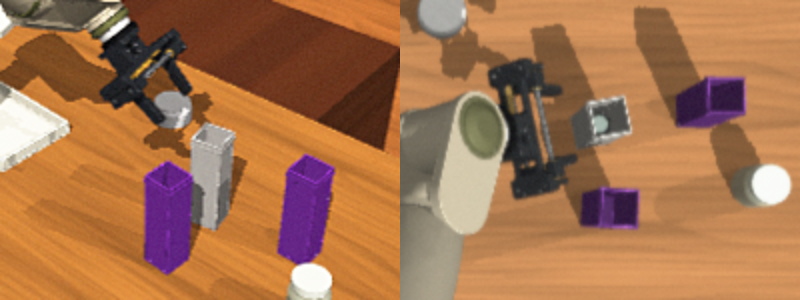

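The gripper straddles the steel tin squarely, in line with its faces. I'll go in and close.

```bash
python3 -m creep '{"hand":[8.8,8.8,8.8,8.8,8.8],"translation":[[0.4,-2,-2],[0.8,-4,-4],[1.2,-6,-6],[1.5,-7.6,-7.6],[1.7,-8.7,-8.7]],"rot":[[0,0,0],[0,0,0],[0,0,0],[0,0,0],[0,0,0]]}'
python3 -m creep '{"hand":[7.5,6.5,5.5,5,4.5],"translation":[[0,0,0],[0,0,0],[0,0,0],[0,0,0],[0,0,0]],"rot":[[0,0,0],[0,0,0],[0,0,0],[0,0,0],[0,0,0]]}' 50
python3 -m creep '{"hand":[4.5,4.5,4.5,4.5,4.5],"translation":[[0,0,0],[0,0,0],[0,0,0],[0,0,0],[0,0,0]],"rot":[[0,0,0],[0,0,0],[0,0,0],[0,0,0],[0,0,0]]}' 50
python3 -c "
from h import *
state()"
```

```text
time: 4.22
position: [559.7, -270.6, 134.7]
tool_rot: [-3.141, 0.785, 1.761]
wrist_force: [0.6, 0.3, 0.7]
opening: 88.1
finger_force: 0.0
time: 4.85
position: [560.1, -269.7, 136.2]
tool_rot: [3.14, 0.786, 1.761]
wrist_force: [0.3, 1.9, 4.7]
opening: 55.7
finger_force: 49.8
time: 5.48
position: [560.1, -269.8, 136.2]
tool_rot: [3.14, 0.786, 1.76]
wrist_force: [-0.4, 2.2, 5.7]
opening: 55.8
finger_force: 49.8
t 5.47 j [-0.4   0.55  1.59 -0.99  0.78  0.07] tcp [ 560.1 -269.8  136.2] grasp [ 557.6 -256.8  149.5] z [ 0.13 -0.69 -0.71] c [0.98 0.19 0.  ] F [-0.4  2.2  5.7] open 55.8 ff 49.8
```

```bash
python3 -m creep '{"hand":[4.5,4.5,4.5,4.5,4.5],"translation":[[0,0,1],[0,0,3],[0,0,5],[0,0,5],[0,0,5]],"rot":[[0,0,0],[0,0,0],[0,0,0],[0,0,0],[0,0,0]]}' 50
python3 - <<'E'
from h import *
state(); delta([480,-70,200],50,-45)
a=viewer.snapshot("side")
print([(np.round(d['location']),round(d['score'],2)) for d in viewer.place_of("side","tin")[:4]])
E
```

```text
time: 6.1
position: [559.1, -269.6, 184.3]
tool_rot: [-3.139, 0.784, 1.762]
wrist_force: [-0.4, 0.2, -4.4]
opening: 55.7
finger_force: 49.8
t 6.1 j [-0.4   0.48  1.53 -0.9   0.85 -0.07] tcp [ 559.1 -269.6  184.3] grasp [ 556.7 -256.7  197.5] z [ 0.13 -0.69 -0.71] c [ 0.98  0.19 -0.  ] F [-0.4  0.2 -4.4] open 55.7 ff 49.8
[480, -70, 200] 50 -45 0 | shift [-6.9 19.1  0.2] turn [-0.  -0.1 39.1] |39|
[(array([ 424., -267.,    5.]), 0.79), (array([ 588., -430.,   -2.]), 0.79), (array([ 558., -262.,   46.]), 0.7), (array([491., 249.,   0.]), 0.42)]
```

```bash
python3 -m creep '{"hand":[4.5,4.5,4.5,4.5,4.5],"translation":[[-1,4,0.2],[-2.5,8.5,0.2],[-4,13,0.2],[-5.8,17,0.2],[-6.9,19.1,0.2]],"rot":[[0,0,7],[0,0,15],[0,0,23],[0,0,31],[0,0,39]]}'
python3 -m creep '{"hand":[4.5,4.5,4.5,4.5,4.5],"translation":[[0,0,0],[0,0,0],[0,0,0],[0,0,0],[0,0,0]],"rot":[[0,0,0],[0,0,0],[0,0,0],[0,0,0],[0,0,0]]}'
python3 - <<'E'
from h import *
state()
for t in (0,22,45,67,90):
    h=150*np.cos(np.radians(t))+28*np.sin(np.radians(t))+15
    delta([480,-70,round(h)],50,-45+t)
E
```

```text
time: 6.82
position: [489.5, -76.8, 186.8]
tool_rot: [-3.14, 0.784, 2.449]
wrist_force: [0.7, -0.6, -3.5]
opening: 55.9
finger_force: 49.8
time: 7.45
position: [490.9, -79.0, 187.4]
tool_rot: [-3.141, 0.785, 2.441]
wrist_force: [0.5, -1.4, -4.3]
opening: 55.7
finger_force: 49.8
t 7.45 j [-0.24  0.22  1.99 -1.01  0.38 -0.25] tcp [490.9 -79.  187.4] grasp [480.8 -70.5 200.6] z [ 0.54 -0.46 -0.71] c [ 0.64  0.76 -0.  ] F [ 0.5 -1.4 -4.3] open 55.7 ff 49.8
[480, -70, 165] 50 -45 0 | shift [-0.1  0.1 -3.6] turn [ 0.  -0.   0.1] |0|
[480, -70, 165] 50 -23 0 | shift [-0.5  0.4 -4. ] turn [14.2 16.8  0.1] |22|
[480, -70, 141] 50 0 0 | shift [-1.1  0.9 -6.5] turn [29.  34.4  0.1] |45|
[480, -70, 99] 50 22 0 | shift [ -1.6   1.4 -10.6] turn [43.1 51.3  0.1] |67|
[480, -70, 43] 50 45 0 | shift [ -2.1   1.8 -15.8] turn [57.9 68.9  0.1] |90|
```

```bash
python3 -m creep '{"hand":[4.5,4.5,4.5,4.5,4.5],"translation":[[-0.1,0.1,-2.5],[-0.4,0.3,-4],[-0.6,0.5,-4.5],[-0.9,0.7,-5.4],[-1.1,0.9,-6.5]],"rot":[[5.8,6.9,0],[11.6,13.8,0],[17.4,20.6,0],[23.2,27.5,0],[29,34.4,0]]}' 60
python3 -c "
from h import *
state(); delta([480,-70,99],50,22); delta([480,-70,43],50,45)"
```

```text
time: 8.07
position: [480.4, -70.1, 123.1]
tool_rot: [3.14, -0.003, 2.442]
wrist_force: [0.5, -1.0, -5.4]
opening: 55.7
finger_force: 59.8
t 8.07 j [-0.39  0.4   1.65  0.    1.1  -1.26] tcp [480.4 -70.1 123.1] grasp [480.4 -70.2 141.8] z [-0.  0. -1.] c [0.64 0.77 0.  ] F [ 0.5 -1.  -5.4] open 55.7 ff 59.8
[480, -70, 99] 50 22 0 | shift [-0.6  0.5 -4.1] turn [14.  16.8  0.1] |22|
[480, -70, 43] 50 45 0 | shift [-1.1  0.9 -9.3] turn [28.8 34.4  0.1] |45|
```

```bash
python3 -m creep '{"hand":[4.5,4.5,4.5,4.5,4.5],"translation":[[-0.2,0.2,-1.2],[-0.5,0.4,-2.9],[-0.7,0.6,-4.9],[-0.9,0.8,-7.1],[-1.1,0.9,-9.3]],"rot":[[5.8,6.9,0],[11.6,13.8,0],[17.4,20.6,0],[23.2,27.5,0],[28.8,34.4,0]]}' 60
python3 -m creep '{"hand":[4.5,4.5,4.5,4.5,4.5],"translation":[[0,0,0],[0,0,0],[0,0,0],[0,0,0],[0,0,0]],"rot":[[0,0,0],[0,0,0],[0,0,0],[0,0,0],[0,0,0]]}'
python3 - <<'E'
from h import *
import cv2
state(); delta([480,-70,28],50,45)
a=viewer.snapshot("side");b=viewer.snapshot("top")
for n in("tin_mouth","tin"): print(n,[(np.round(d['location']),round(d['score'],2)) for c in("side","top") for d in viewer.place_of(c,n)[:4]])
cv2.imwrite("pics/m2.png",np.hstack([cv2.resize(a[150:300,130:330],None,fx=2,fy=2),cv2.resize(b[150:300,200:400],None,fx=2,fy=2)]))
E
```

```text
time: 8.7
position: [469.8, -61.7, 28.6]
tool_rot: [-3.139, -0.784, 2.44]
wrist_force: [-0.2, 0.7, -4.6]
opening: 55.5
finger_force: 59.8
time: 9.32
position: [468.8, -60.8, 30.2]
tool_rot: [-3.139, -0.781, 2.441]
wrist_force: [0.0, -0.6, -4.8]
opening: 55.5
finger_force: 59.8
t 9.32 j [-0.47  0.82  1.37  0.16  1.71 -1.38] tcp [468.8 -60.8  30.2] grasp [478.9 -69.3  43.4] z [-0.54  0.45 -0.71] c [ 0.64  0.77 -0.  ] F [ 0.  -0.6 -4.8] open 55.5 ff 59.8
[480, -70, 28] 50 45 0 | shift [ 0.1 -0.1 -1.5] turn [0.2 0.1 0.1] |0|
tin_mouth [(array([508., -94.,  43.]), 0.85), (array([ 418., -268.,  190.]), 0.66), (array([ 593., -433.,  188.]), 0.56), (array([ 425., -264.,  191.]), 0.97), (array([ 590., -434.,  187.]), 0.86)]
tin [(array([ 591., -430.,   -1.]), 0.85), (array([365.,  24.,  40.]), 0.6), (array([ 592., -435.,    3.]), 0.87), (array([ 422., -270.,    0.]), 0.67), (array([363.,  25.,  46.]), 0.4)]
```

View pics/m2.png

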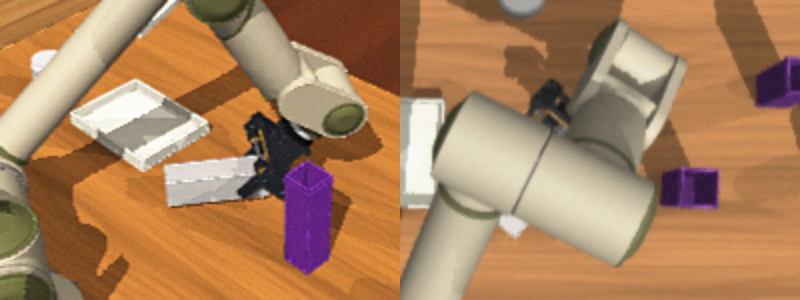

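```bash
python3 -m creep '{"hand":[4.5,4.5,4.5,4.5,4.5],"translation":[[0,0,-0.5],[0,0,-1],[0,0,-1.3],[0,0,-1.5],[0,0,-1.6]],"rot":[[0,0,0],[0,0,0],[0,0,0],[0,0,0],[0,0,0]]}' 40
python3 -c "
from h import *
state()"
```

```text
time: 10.25
position: [468.7, -60.9, 14.4]
tool_rot: [-3.139, -0.784, 2.441]
wrist_force: [0.2, -3.2, 9.7]
opening: 55.5
finger_force: 39.8
t 10.25 j [-0.47  0.84  1.38  0.16  1.69 -1.39] tcp [468.7 -60.9  14.4] grasp [478.9 -69.3  27.6] z [-0.54  0.45 -0.71] c [ 0.64  0.77 -0.  ] F [ 0.2 -3.2  9.7] open 55.5 ff 39.8
```

```bash
python3 -m creep '{"hand":[5.8,6.3,7,8,8.8],"translation":[[0,0,0],[0,0,0],[0,0,0],[0,0,0],[0,0,0]],"rot":[[0,0,0],[0,0,0],[0,0,0],[0,0,0],[0,0,0]]}'
python3 -m creep '{"hand":[8.8,8.8,8.8,8.8,8.8],"translation":[[0.5,-0.4,0.7],[1.6,-1.4,2.1],[3.2,-2.7,4.2],[5.4,-4.5,7],[7,-5.9,9.2]],"rot":[[0,0,0],[0,0,0],[0,0,0],[0,0,0],[0,0,0]]}'
python3 - <<'E'
from h import *
state(); delta([434,-32,170],50,0)
E
```

```text
time: 10.88
position: [468.7, -60.8, 13.5]
tool_rot: [-3.139, -0.783, 2.44]
wrist_force: [0.1, 0.5, -0.5]
opening: 87.2
finger_force: 0.0
time: 11.5
position: [539.7, -120.8, 107.2]
tool_rot: [-3.139, -0.781, 2.44]
wrist_force: [0.2, -0.3, -0.6]
opening: 87.9
finger_force: 0.0
t 11.5 j [-0.5   0.84  1.03  0.16  2.03 -1.36] tcp [ 539.7 -120.8  107.2] grasp [ 549.8 -129.2  120.4] z [-0.54  0.45 -0.71] c [ 0.64  0.77 -0.  ] F [ 0.2 -0.3 -0.6] open 87.9 ff 0.0
[434, -32, 170] 50 0 0 | shift [-10.6   8.9   4.4] turn [-28.7 -34.3   0.1] |45|
```

```bash
python3 -m creep '{"hand":[8.8,8.8,8.8,8.8,8.8],"translation":[[0,0,3],[-2.5,2,5],[-5,4.2,5],[-8,6.7,4.6],[-10.6,8.9,4.4]],"rot":[[-5.8,-6.9,0],[-11.6,-13.8,0],[-17.4,-20.6,0],[-23.2,-27.5,0],[-28.7,-34.3,0]]}'
python3 - <<'E'
from h import *
import cv2
a=viewer.snapshot("side");b=viewer.snapshot("top")
state(); delta([434,-32,28],50,0)
for n in("tin_mouth","tin"): print(n,[(np.round(d['location']),round(d['score'],2)) for c in("side","top") for d in viewer.place_of(c,n)[:5]])
cv2.imwrite("pics/m3.png",np.hstack([cv2.resize(a[150:300,130:330],None,fx=2,fy=2),cv2.resize(b[150:300,200:400],None,fx=2,fy=2)]))
E
```

```text
time: 12.12
position: [431.9, -30.3, 150.4]
tool_rot: [3.14, 0.004, 2.441]
wrist_force: [0.7, 0.3, 0.7]
opening: 87.7
finger_force: 0.0
t 12.22 j [-0.34  0.27  1.76  0.    1.12 -1.22] tcp [427.8 -27.6 149.7] grasp [427.9 -27.6 168.4] z [-0.  0. -1.] c [ 0.64  0.77 -0.  ] F [-0.2  0.5  0.4] open 88.0 ff 0.0
[434, -32, 28] 50 0 0 | shift [  0.6  -0.4 -14. ] turn [-0.1 -0.2 -0. ] |0|
tin_mouth [(array([ 419., -268.,  186.]), 0.7), (array([ 588., -432.,  188.]), 0.68), (array([509., -98.,  32.]), 0.6), (array([ 592., -432.,  190.]), 0.84), (array([ 426., -268.,  188.]), 0.81), (array([510., -96.,  27.]), 0.8)]
tin [(array([ 426., -268.,    3.]), 0.97), (array([364.,  21.,  26.]), 0.82), (array([ 590., -434.,    4.]), 0.88), (array([362.,  25.,  31.]), 0.84), (array([ 422., -270.,    3.]), 0.58)]
```

View pics/m3.png

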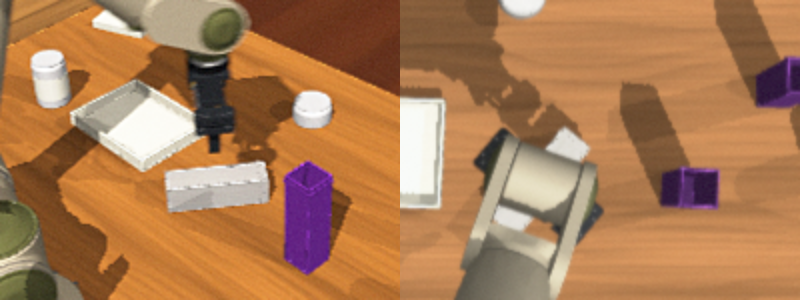

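The tin lies flat and released where I expected it, with the underside near (363,24) and the mouth near (510,-96). I'll grip it by the body again.

```bash
python3 -m creep '{"hand":[8.8,8.8,8.8,8.8,8.8],"translation":[[0.3,-0.2,-4],[0.4,-0.3,-8],[0.5,-0.4,-11],[0.5,-0.4,-13],[0.5,-0.4,-14]],"rot":[[0,0,0],[0,0,0],[0,0,0],[0,0,0],[0,0,0]]}'
python3 -m creep '{"hand":[7.5,6.5,5.5,5,4.5],"translation":[[0,0,0],[0,0,0],[0,0,0],[0,0,0],[0,0,0]],"rot":[[0,0,0],[0,0,0],[0,0,0],[0,0,0],[0,0,0]]}' 50
python3 -m creep '{"hand":[4.5,4.5,4.5,4.5,4.5],"translation":[[0,0,0],[0,0,2],[0,0,5],[0,0,9],[0,0,13]],"rot":[[0,0,0],[0,0,0],[0,0,0],[0,0,0],[0,0,0]]}' 50
python3 - <<'E'
from h import *
state()
a=viewer.snapshot("side");b=viewer.snapshot("top")
print([(np.round(d['location']),round(d['score'],2)) for c in("side","top") for n in("tray","tin_mouth","tin") for d in viewer.place_of(c,n)[:5]])
import cv2; cv2.imwrite("pics/x.png",b)
E
```

```text
time: 13.05
position: [438.5, -35.7, 8.3]
tool_rot: [-3.142, -0.004, 2.44]
wrist_force: [-0.0, -0.2, -0.0]
opening: 88.1
finger_force: 0.0
time: 13.68
position: [438.0, -34.9, 10.1]
tool_rot: [3.141, -0.001, 2.442]
wrist_force: [-0.7, 1.1, 6.4]
opening: 55.6
finger_force: 50.0
time: 14.3
position: [437.1, -34.6, 140.4]
tool_rot: [-3.141, -0.003, 2.442]
wrist_force: [0.9, 0.1, -4.3]
opening: 55.3
finger_force: 50.0
t 14.3 j [-0.35  0.3   1.75  0.    1.1  -1.22] tcp [437.1 -34.6 140.4] grasp [437.2 -34.7 159.1] z [-0.  0. -1.] c [ 0.64  0.76 -0.  ] F [ 0.9  0.1 -4.3] open 55.3 ff 50.0
[(array([493., 248.,  -1.]), 0.66), (array([ 591., -431.,  186.]), 0.86), (array([ 420., -268.,  189.]), 0.75), (array([507., -96., 160.]), 0.67), (array([ 423., -266.,    4.]), 0.86), (array([365.,  25., 156.]), 0.73), (array([ 593., -430.,   -1.]), 0.67), (array([492., 248.,   3.]), 0.73), (array([ 459., -523.,   -2.]), 0.32), (array([ 425., -266.,  191.]), 0.76), (array([512., -97., 163.]), 0.67), (array([ 587., -430.,  191.]), 0.64), (array([ 589., -433.,    3.]), 0.94), (array([ 421., -268.,   -0.]), 0.92), (array([364.,  24., 164.]), 0.87), (array([440., 470.,  -2.]), 0.72)]
```

```bash
cat >> h.py <<'E'
def tip(Q, th, az=40, ax=96):
    """pose with the lower rim of the mouth at Q, tin pointing to az and th deg below level."""
    t=np.radians(th); m=np.array([np.cos(np.radians(az)),np.sin(np.radians(az)),0]); z=np.array([0,0,1.])
    a=np.cos(t)*m-np.sin(t)*z; tz=-np.sin(t)*m-np.cos(t)*z
    delta(np.round(np.array(Q)-ax*a-28*tz,1), az+90, th)
E
python3 - <<'E'
from h import *
tip([475,210,120],0); tip([475,210,35],10)
E
```

```text
[401.5 148.3 148. ] 130 0 0 | shift [-3.6 18.3 -0.9] turn [ 0.  -0.3 80.1] |80|
[406.3 152.4  79.2] 130 10 0 | shift [-3.3 18.5 -7.7] turn [ 0.1 10.5 79.9] |81|
```

```bash
python3 -m creep '{"hand":[4.5,4.5,4.5,4.5,4.5],"translation":[[0,2,0.5],[-0.5,4,1],[-1,6,1],[-1.4,8,1],[-1.8,10,1]],"rot":[[0,0,8],[0,0,17],[0,0,26],[0,0,34],[0,0,42]]}'
python3 -m creep '{"hand":[4.5,4.5,4.5,4.5,4.5],"translation":[[-0.5,2,0],[-0.9,4,0],[-1.3,6,0],[-1.6,7.5,0],[-1.8,8.3,0]],"rot":[[0,0,8],[0,0,17],[0,0,26],[0,0,34],[0,0,38]]}'
python3 - <<'E'
from h import *
import cv2
state(); 
a=viewer.snapshot("side");b=viewer.snapshot("top")
print([(np.round(d['location']),round(d['score'],2)) for c in("side","top") for n in("tin_mouth","tin") for d in viewer.place_of(c,n)[:5] if d['location'][1]>-200])
tip([475,210,35],10); tip([475,210,20],16)
E
```

```text
time: 15.32
position: [419.2, 65.8, 148.6]
tool_rot: [3.141, -0.004, -3.104]
wrist_force: [1.0, -0.1, -3.6]
opening: 55.6
finger_force: 50.0
time: 15.95
position: [401.1, 148.8, 148.5]
tool_rot: [3.14, -0.004, -2.442]
wrist_force: [-0.4, -1.0, -5.5]
opening: 56.0
finger_force: 50.0
t 15.95 j [ 0.08  0.27  1.76 -0.    1.11 -2.19] tcp [401.1 148.8 148.5] grasp [401.2 148.8 167.2] z [-0. -0. -1.] c [-0.64  0.76  0.  ] F [-0.4 -1.  -5.5] open 56.0 ff 50.0
[(array([327.,  83., 162.]), 0.86), (array([472., 209., 163.]), 0.78), (array([326.,  84., 171.]), 0.7)]
[406.3 152.4  79.2] 130 10 0 | shift [ 0.2  0.3 -8.8] turn [-6.3  7.5  0.2] |10|
[410.2 155.6  73.4] 130 16 0 | shift [ 0.5  0.4 -9.4] turn [-10.2  12.1   0.2] |16|
```

```bash
python3 -m creep '{"hand":[4.5,4.5,4.5,4.5,4.5],"translation":[[0.1,0,-2],[0.2,0.2,-5],[0.3,0.3,-7.5],[0.4,0.4,-9],[0.5,0.4,-9.4]],"rot":[[-2,2.4,0],[-5,6,0],[-7.7,9,0],[-9.5,11.2,0],[-10.2,12.1,0]]}'
python3 - <<'E'
from h import *
state(); 
a=viewer.snapshot("side");b=viewer.snapshot("top")
print([(n,np.round(d['location']),round(d['score'],2)) for c in("side","top") for n in("tin_mouth","tin","torch") for d in viewer.place_of(c,n)[:5] if d['location'][1]>-200])
for z,t in((18,20),(15,24),(13,28),(13,32)): tip([475,210,z],t)
E
```

```text
time: 16.88
position: [406.9, 152.0, 54.7]
tool_rot: [-3.141, -0.28, -2.446]
wrist_force: [-0.2, -0.3, -4.5]
opening: 56.0
finger_force: 50.0
t 16.88 j [ 0.17  0.53  1.7  -0.15  1.15 -2.02] tcp [406.9 152.   54.7] grasp [410.9 155.3  72.6] z [-0.21 -0.18 -0.96] c [-0.64  0.77 -0.  ] F [-0.2 -0.3 -4.5] open 56.0 ff 50.0
[('tin_mouth', array([481., 214.,  48.]), 0.87), ('tin', array([339.,  90.,  96.]), 0.98), ('tin', array([338.,  94., 101.]), 0.89), ('torch', array([489., 248.,   3.]), 0.22)]
[413.2 158.2  77.1] 130 20 0 | shift [0.1 0.2 0.3] turn [-2.6  3.2  0.1] |4|
[416.5 160.9  79.6] 130 24 0 | shift [0.4 0.4 0.6] turn [-5.2  6.3  0.1] |8|
[420.1 164.   82.8] 130 28 0 | shift [0.7 0.6 1. ] turn [-7.7  9.3  0.1] |12|
[424.  167.2  87.6] 130 32 0 | shift [1.  0.9 1.6] turn [-10.3  12.4   0.1] |16|
```

```bash
python3 -m creep '{"hand":[4.5,4.5,4.5,4.5,4.5],"translation":[[0,0,0.1],[0.1,0.1,0.2],[0.1,0.2,0.3],[0.2,0.3,0.4],[0.3,0.3,0.5]],"rot":[[-0.8,1,0],[-1.6,2,0],[-2.6,3.2,0],[-3.3,4,0],[-3.9,4.7,0]]}'
python3 -c "
from h import *
state();print(manip.get_obs()['torque'])"
python3 -m creep '{"hand":[4.5,4.5,4.5,4.5,4.5],"translation":[[0,0,0.1],[0.1,0.1,0.1],[0.1,0.1,0.2],[0.2,0.2,0.3],[0.2,0.2,0.4]],"rot":[[-0.8,1,0],[-1.6,2,0],[-2.3,2.8,0],[-3,3.6,0],[-3.8,4.6,0]]}'
python3 - <<'E'
from h import *
import cv2
state(); print(manip.get_obs()['torque'])
a=viewer.snapshot("side");b=viewer.snapshot("top")
print([(n,np.round(d['location']),round(d['score'],2)) for c in("side","top") for n in("tin_mouth","tin","torch") for d in viewer.place_of(c,n)[:5] if d['location'][1]>-200])
for z,t in((13,30),(13,34)): tip([475,210,z],t)
cv2.imwrite("pics/m4.png",np.hstack([cv2.resize(a[150:300,130:330],None,fx=2,fy=2),cv2.resize(b[150:300,120:320],None,fx=2,fy=2)]))
E
```

```text
time: 17.9
position: [409.8, 155.3, 60.5]
tool_rot: [-3.141, -0.386, -2.445]
wrist_force: [0.3, -0.3, -4.9]
opening: 55.6
finger_force: 50.0
t 17.9 j [ 0.2   0.57  1.62 -0.19  1.29 -1.99] tcp [409.8 155.3  60.5] grasp [415.2 159.8  77.8] z [-0.29 -0.24 -0.93] c [-0.64  0.77 -0.  ] F [ 0.3 -0.3 -4.9] open 55.6 ff 50.0
[ 0.36694047 -0.36166738 -0.00155644]
time: 18.52
position: [411.8, 157.2, 64.6]
tool_rot: [3.141, -0.49, -2.445]
wrist_force: [0.6, -0.3, -4.0]
opening: 55.5
finger_force: 50.0
t 18.52 j [ 0.22  0.62  1.56 -0.22  1.42 -1.96] tcp [411.8 157.2  64.6] grasp [418.6 162.8  81.1] z [-0.36 -0.3  -0.88] c [-0.64  0.77  0.  ] F [ 0.6 -0.3 -4. ] open 55.5 ff 50.0
[ 0.43166112 -0.38269912  0.04008836]
[('tin_mouth', array([478., 216.,  38.]), 0.56), ('tin', array([351., 104., 126.]), 0.82)]
[422.  165.6  85.2] 130 30 0 | shift [0.3 0.2 0.4] turn [-1.3  1.5  0.1] |2|
[426.  168.9  89.9] 130 34 0 | shift [0.6 0.5 1. ] turn [-3.9  4.6  0.1] |6|
```

View pics/m4.png

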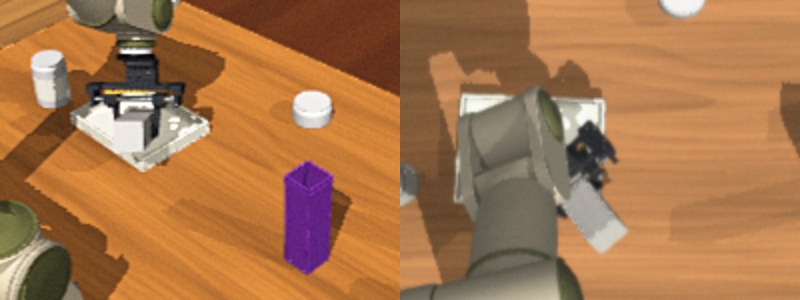

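The tin is tilted 28° with its mouth inside the tray, and the arm hides the mouth. I'll keep tilting slowly and watch the wrist moment for the torch shifting.

```bash
python3 -m creep '{"hand":[4.5,4.5,4.5,4.5,4.5],"translation":[[0.1,0,0.1],[0.2,0.1,0.2],[0.3,0.2,0.4],[0.4,0.3,0.6],[0.4,0.4,0.7]],"rot":[[-0.5,0.6,0],[-1,1.2,0],[-1.5,1.8,0],[-2,2.4,0],[-2.6,3.1,0]]}'
python3 -c "
from h import *
state();print(manip.get_obs()['torque'])"
python3 -m creep '{"hand":[4.5,4.5,4.5,4.5,4.5],"translation":[[0,0,0],[0,0,0],[0,0,0],[0,0,0],[0,0,0]],"rot":[[0,0,0],[0,0,0],[0,0,0],[0,0,0],[0,0,0]]}'
python3 - <<'E'
from h import *
state(); print(manip.get_obs()['torque'])
a=viewer.snapshot("side");b=viewer.snapshot("top")
print([(n,np.round(d['location']),round(d['score'],2)) for c in("side","top") for n in("tin_mouth","tin","torch") for d in viewer.place_of(c,n)[:5] if d['location'][1]>-200])
for z,t in((13,34),(13,36)): tip([475,210,z],t)
E
```

```text
time: 19.55
position: [415.9, 161.2, 71.7]
tool_rot: [-3.142, -0.561, -2.445]
wrist_force: [-1.0, -0.2, -4.0]
opening: 55.5
finger_force: 50.0
t 19.55 j [ 0.24  0.64  1.5  -0.24  1.51 -1.95] tcp [415.9 161.2  71.7] grasp [423.5 167.6  87.5] z [-0.41 -0.34 -0.85] c [-0.64  0.77 -0.  ] F [-1.  -0.2 -4. ] open 55.5 ff 50.0
[ 0.49836685 -0.39486244  0.06755268]
time: 20.18
position: [415.7, 161.1, 71.6]
tool_rot: [3.142, -0.56, -2.445]
wrist_force: [0.4, 0.2, -3.3]
opening: 55.9
finger_force: 50.0
t 20.18 j [ 0.24  0.64  1.5  -0.24  1.51 -1.95] tcp [415.7 161.1  71.6] grasp [423.4 167.5  87.5] z [-0.41 -0.34 -0.85] c [-0.64  0.77  0.  ] F [ 0.4  0.2 -3.3] open 55.9 ff 50.0
[ 0.39965599 -0.34904671  0.00755192]
[('tin_mouth', array([479., 217.,  38.]), 0.7), ('tin', array([361., 110., 135.]), 0.84), ('tin', array([358., 112., 142.]), 0.55)]
[426.  168.9  89.9] 130 34 0 | shift [0.2 0.1 0.3] turn [-1.2  1.5  0.1] |2|
[428.1 170.7  92.1] 130 36 0 | shift [0.4 0.2 0.5] turn [-2.5  3.   0.1] |4|
```

The wrist force dropped from about 5 N to 3.5 N, so the torch has slid down and its lens rests on the tray floor. I'll move the tin forward a little, then draw it back level so the torch is laid down.

```bash
python3 -m creep '{"hand":[4.5,4.5,4.5,4.5,4.5],"translation":[[0.6,0.5,0.1],[1.4,1.1,0.2],[2.3,1.9,0.3],[3.2,2.6,0.4],[3.8,3.1,0.5]],"rot":[[-0.5,0.6,0],[-1,1.2,0],[-1.5,1.8,0],[-2,2.4,0],[-2.5,3,0]]}'
python3 -m creep '{"hand":[4.5,4.5,4.5,4.5,4.5],"translation":[[-0.6,-0.5,0],[-1.2,-1,0],[-1.8,-1.5,0],[-2.4,-2,0],[-3,-2.5,0]],"rot":[[0,0,0],[0,0,0],[0,0,0],[0,0,0],[0,0,0]]}'
python3 - <<'E'
from h import *
import cv2
state(); print(manip.get_obs()['torque'])
a=viewer.snapshot("side");b=viewer.snapshot("top")
print([(n,np.round(d['location']),round(d['score'],2)) for c in("side","top") for n in("tin_mouth","tin","torch","tray") for d in viewer.place_of(c,n)[:5] if d['location'][1]>-200])
tip([450,189,17],36)
cv2.imwrite("pics/m5.png",np.hstack([cv2.resize(a[170:270,130:263],None,fx=3,fy=3),cv2.resize(b[170:270,130:263],None,fx=3,fy=3)]))
E
```

```text
time: 21.2
position: [454.3, 192.6, 76.5]
tool_rot: [3.141, -0.629, -2.445]
wrist_force: [-0.4, -0.7, -4.2]
opening: 55.5
finger_force: 50.0
time: 21.82
position: [423.2, 166.7, 76.7]
tool_rot: [3.141, -0.628, -2.445]
wrist_force: [-0.6, 0.5, -2.7]
opening: 55.9
finger_force: 50.0
t 21.82 j [ 0.25  0.68  1.43 -0.25  1.61 -1.95] tcp [423.2 166.7  76.7] grasp [431.7 173.7  91.8] z [-0.45 -0.38 -0.81] c [-0.64  0.77  0.  ] F [-0.6  0.5 -2.7] open 55.9 ff 50.0
[ 0.45903827 -0.46717195  0.01989604]
[('tin_mouth', array([489., 220.,  34.]), 0.65), ('tin_mouth', array([370., 119., 144.]), 0.16), ('tin', array([371., 119., 144.]), 0.71), ('tray', array([491., 250.,  -0.]), 0.59), ('tray', array([488., 222.,  38.]), 0.28), ('tin_mouth', array([489., 223.,  35.]), 0.84), ('tin', array([369., 119., 150.]), 0.89), ('torch', array([492., 246.,   3.]), 0.72), ('tray', array([490., 245.,   1.]), 0.62)]
[403.1 149.7  96.1] 130 36 0 | shift [-2.9 -2.5  0.4] turn [-0.   0.   0.1] |0|
```

View pics/m5.png

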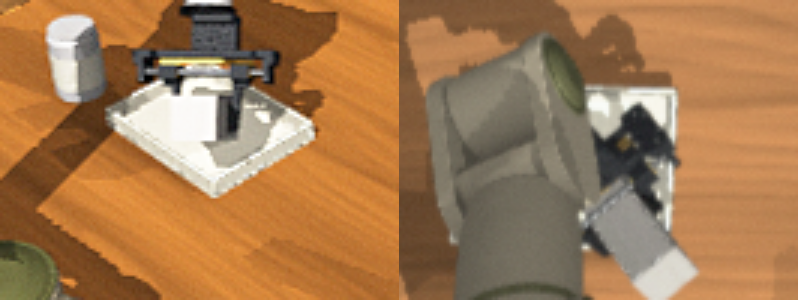

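The view of the mouth is blocked by the gripper, but 2.7 N fits the tin nearly alone. I'll keep drawing back.

```bash
python3 -m creep '{"hand":[4.5,4.5,4.5,4.5,4.5],"translation":[[-0.6,-0.5,0],[-1.2,-1,0.1],[-1.8,-1.5,0.2],[-2.4,-2,0.3],[-2.9,-2.5,0.4]],"rot":[[0,0,0],[0,0,0],[0,0,0],[0,0,0],[0,0,0]]}'
python3 -m creep '{"hand":[4.5,4.5,4.5,4.5,4.5],"translation":[[-0.6,-0.5,0.5],[-1.2,-1,1],[-1.8,-1.5,1.5],[-2.4,-2,2.1],[-2.9,-2.5,2.6]],"rot":[[0,0,0],[0,0,0],[0,0,0],[0,0,0],[0,0,0]]}'
python3 - <<'E'
from h import *
import cv2
state(); print(manip.get_obs()['torque'])
a=viewer.snapshot("side");b=viewer.snapshot("top")
print([(n,np.round(d['location']),round(d['score'],2)) for c in("side","top") for n in("tin_mouth","tin","torch","torch_mid","tray") for d in viewer.place_of(c,n)[:5] if d['location'][1]>-200])
cv2.imwrite("pics/m6.png",np.hstack([cv2.resize(a[170:270,130:263],None,fx=3,fy=3),cv2.resize(b[170:270,130:263],None,fx=3,fy=3)]))
E
```

```text
time: 22.95
position: [394.3, 141.8, 80.7]
tool_rot: [3.141, -0.628, -2.445]
wrist_force: [0.6, -0.4, -2.3]
opening: 55.6
finger_force: 50.0
time: 23.58
position: [365.4, 116.8, 107.0]
tool_rot: [3.142, -0.628, -2.445]
wrist_force: [-0.6, 0.1, -2.5]
opening: 55.9
finger_force: 50.0
t 23.57 j [ 0.19  0.54  1.62 -0.29  1.54 -1.99] tcp [365.4 116.8 107. ] grasp [373.8 123.9 122.2] z [-0.45 -0.38 -0.81] c [-0.64  0.77  0.  ] F [-0.6  0.1 -2.5] open 55.9 ff 50.0
[ 0.43940808 -0.39890179  0.01000523]
[('tin_mouth', array([431., 174.,  66.]), 0.7), ('tin', array([312.,  66., 174.]), 0.69), ('torch_mid', array([487., 224.,  21.]), 0.59), ('tray', array([494., 247.,   2.]), 0.65), ('tin_mouth', array([433., 169.,  63.]), 0.71), ('tin', array([313.,  72., 181.]), 0.81)]
```

View pics/m6.png

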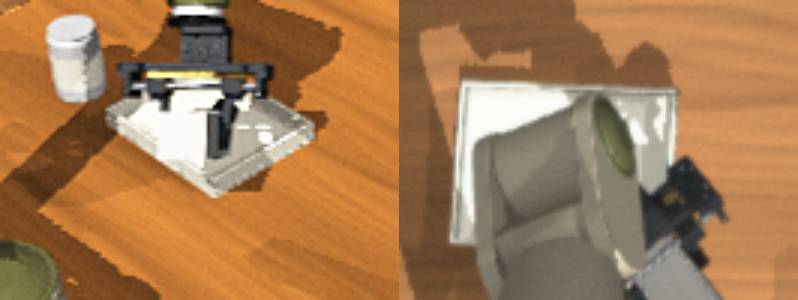

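The torch lies in the tray with its middle at about (487,224,21), and the tin weighs 2.5 N, so it is empty. I'll lift it, level it, and carry it back to the free spot.

```bash
python3 -m creep '{"hand":[4.5,4.5,4.5,4.5,4.5],"translation":[[-0.6,-0.5,1],[-1,-1,3],[-1,-1.5,5.5],[-0.5,-2.5,7],[0,-4,8]],"rot":[[0,0,0],[3,-4,0],[8,-9.5,0],[13,-15.5,0],[18,-21.5,0]]}'
python3 - <<'E'
from h import *
state(); delta([430,40,170],90,0); delta([437,-35,150],50,0)
E
```

```text
time: 24.8
position: [365.4, 76.8, 187.9]
tool_rot: [-3.14, -0.133, -2.444]
wrist_force: [0.3, -0.4, -3.1]
opening: 55.8
finger_force: 50.0
t 24.8 j [-0.05  0.18  1.76 -0.09  1.3  -2.29] tcp [365.4  76.8 187.9] grasp [367.3  78.4 206.4] z [-0.1  -0.09 -0.99] c [-0.64  0.77 -0.  ] F [ 0.3 -0.4 -3.1] open 55.8 ff 50.0
[430, 40, 170] 90 0 0 | shift [ 6.5 -3.7 -3.7] turn [  2.7  -7.3 -39.9] |41|
[437, -35, 150] 50 0 0 | shift [  7.2 -11.2  -5.7] turn [  0.1  -8.3 -79.8] |80|
```

```bash
python3 -m creep '{"hand":[4.5,4.5,4.5,4.5,4.5],"translation":[[1.3,-0.7,0],[2.6,-1.4,-0.5],[4,-2.2,-1.5],[5.3,-3,-2.5],[6.5,-3.7,-3.7]],"rot":[[0.5,-1.5,-8],[1,-3,-16],[1.6,-4.5,-24],[2.2,-6,-32],[2.7,-7.3,-39.9]]}'
python3 -m creep '{"hand":[4.5,4.5,4.5,4.5,4.5],"translation":[[0.2,-1.5,-0.5],[0.3,-3,-1],[0.4,-4.5,-1.5],[0.6,-6,-1.8],[0.7,-7.5,-2]],"rot":[[0,0,-8],[0,0,-16],[0,0,-24],[0,0,-32],[0,0,-40]]}'
python3 - <<'E'
from h import *
state(); delta([437,-35,31],50,0)
a=viewer.snapshot("side");b=viewer.snapshot("top")
print([(n,np.round(d['location']),round(d['score'],2)) for c in("side","top") for n in("tin_mouth","tin","torch","torch_mid") for d in viewer.place_of(c,n)[:5] if d['location'][1]>-200])
E
```

```text
time: 25.42
position: [430.4, 39.6, 149.7]
tool_rot: [3.14, -0.005, 3.136]
wrist_force: [-0.4, 0.9, -3.6]
opening: 55.5
finger_force: 50.0
time: 26.05
position: [436.9, -35.4, 129.9]
tool_rot: [3.141, -0.006, 2.438]
wrist_force: [-0.6, 0.9, -2.7]
opening: 56.0
finger_force: 50.0
t 26.05 j [-0.35  0.32  1.76  0.    1.07 -1.22] tcp [436.9 -35.4 129.9] grasp [437.  -35.4 148.6] z [-0.  0. -1.] c [0.65 0.76 0.  ] F [-0.6  0.9 -2.7] open 56.0 ff 50.0
[437, -35, 31] 50 0 0 | shift [  0.    0.  -11.8] turn [-0.2 -0.2  0.3] |0|
[('tin_mouth', array([508., -98., 150.]), 0.65), ('tin', array([364.,  22., 147.]), 0.94), ('torch', array([449., 190.,  22.]), 0.62), ('torch_mid', array([483., 220.,  24.]), 0.6), ('tin_mouth', array([507., -96., 147.]), 0.76), ('tin', array([362.,  24., 151.]), 0.58), ('torch', array([453., 185.,  19.]), 0.5), ('torch_mid', array([488., 216.,  23.]), 0.55)]
```

```bash
python3 -m creep '{"hand":[4.5,4.5,4.5,4.5,4.5],"translation":[[0,0,-4],[0,0,-8],[0,0,-10.5],[0,0,-11.6],[0,0,-12]],"rot":[[0,0,0],[0,0,0],[0,0,0],[0,0,0],[0,0,0]]}' 30
python3 -c "
from h import *
state()"
```

```text
time: 27.18
position: [437.8, -34.8, 9.9]
tool_rot: [3.14, -0.005, 2.443]
wrist_force: [-10.5, 2.8, 46.9]
opening: 55.8
finger_force: 30.0
t 27.18 j [-0.35  0.53  1.9   0.    0.72 -1.23] tcp [437.8 -34.8   9.9] grasp [437.9 -34.9  28.6] z [-0.  0. -1.] c [0.64 0.77 0.  ] F [-10.5   2.8  46.9] open 55.8 ff 30.0
```

```bash
python3 -m creep '{"hand":[4.5,5.8,6.5,7.5,8.8],"translation":[[0,0,0.15],[0,0,0.15],[0,0,0.15],[0,0,0.15],[0,0,0.15]],"rot":[[0,0,0],[0,0,0],[0,0,0],[0,0,0],[0,0,0]]}'
python3 -m creep '{"hand":[8.8,8.8,8.8,8.8,8.8],"translation":[[0,0,2],[0,0,5],[0,0,8],[0,0,12],[2,-1.5,14]],"rot":[[0,0,0],[0,0,0],[0,0,0],[0,0,0],[0,0,0]]}'
python3 -c "
from h import *
state(); delta([480.5,-71,29],50,45,100)"
```

```text
time: 27.8
position: [437.8, -34.9, 11.1]
tool_rot: [3.14, -0.005, 2.443]
wrist_force: [0.6, 0.4, 0.3]
opening: 82.7
finger_force: 0.0
time: 28.42
position: [457.5, -49.5, 153.0]
tool_rot: [3.14, -0.004, 2.444]
wrist_force: [0.6, -0.4, -0.2]
opening: 88.1
finger_force: 0.0
t 28.43 j [-0.37  0.32  1.67  0.    1.15 -1.24] tcp [457.5 -49.5 153. ] grasp [457.5 -49.5 171.7] z [-0.  0. -1.] c [0.64 0.77 0.  ] F [ 0.6 -0.4 -0.2] open 88.1 ff 0.0
[480.5, -71, 29] 50 45 100 | shift [ 6.7 -5.8 -6.7] turn [28.7 34.4  0. ] |45|
```

```bash
python3 -m creep '{"hand":[8.8,8.8,8.8,8.8,8.8],"translation":[[2,-1.8,0],[4,-3.6,-1],[5.5,-4.8,-2.5],[6.3,-5.4,-4.7],[6.7,-5.8,-6.7]],"rot":[[5.8,6.9,0],[11.6,13.8,0],[17.4,20.6,0],[23.2,27.5,0],[28.7,34.4,0]]}'
python3 - <<'E'
from h import *
a=viewer.snapshot("side");b=viewer.snapshot("top")
print([(n,np.round(d['location']),round(d['score'],2)) for c in("side","top") for n in("tin_mouth","tin") for d in viewer.place_of(c,n)[:5] if d['location'][1]>-200])
state(); delta([480.5,-71,29],50,45,0)
E
```

```text
time: 29.05
position: [525.1, -108.4, 83.2]
tool_rot: [-3.14, -0.792, 2.441]
wrist_force: [1.0, 0.8, 1.0]
opening: 87.8
finger_force: 0.0
[('tin_mouth', array([510., -94.,  34.]), 0.62), ('tin', array([366.,  19.,  26.]), 0.87), ('tin', array([507., -96.,  27.]), 0.74), ('tin_mouth', array([490., 216.,  24.]), 0.32), ('tin_mouth', array([441., 472.,  -1.]), 0.28), ('tin', array([363.,  26.,  30.]), 0.53)]
t 29.35 j [-0.49  0.84  1.12  0.16  1.96 -1.36] tcp [ 524.8 -107.5   85.7] grasp [ 534.9 -116.    99. ] z [-0.54  0.45 -0.71] c [ 0.64  0.77 -0.  ] F [0.5 0.2 0. ] open 88.0 ff 0.0
[480.5, -71, 29] 50 45 0 | shift [-5.4  4.5 -7. ] turn [0.1 0.1 0. ] |0|
```

```bash
python3 -m creep '{"hand":[8.8,8.8,8.8,8.8,8.8],"translation":[[-1.5,1.2,-2],[-3,2.5,-3.9],[-4.2,3.5,-5.4],[-5,4.2,-6.4],[-5.4,4.5,-7]],"rot":[[0,0,0],[0,0,0],[0,0,0],[0,0,0],[0,0,0]]}'
python3 -m creep '{"hand":[7.5,6.5,5.5,5,4.5],"translation":[[0,0,0],[0,0,0],[0,0,0],[0,0,0],[0,0,0]],"rot":[[0,0,0],[0,0,0],[0,0,0],[0,0,0],[0,0,0]]}' 50
python3 -m creep '{"hand":[4.5,4.5,4.5,4.5,4.5],"translation":[[0,0,0.2],[0,0,0.7],[0,0,1.3],[0,0,1.8],[0,0,2]],"rot":[[0,0,0],[0,0,0],[0,0,0],[0,0,0],[0,0,0]]}' 60
python3 - <<'E'
from h import *
state()
for t in (67,45):
    h=150*np.cos(np.radians(t))+28*np.sin(np.radians(t))+20
    delta([480.5,-71,round(h)],50,-45+t)
E
```

```text
time: 29.98
position: [470.7, -62.4, 15.4]
tool_rot: [-3.14, -0.784, 2.443]
wrist_force: [-0.4, -0.1, 0.5]
opening: 88.4
finger_force: 0.0
time: 30.6
position: [471.0, -63.0, 14.2]
tool_rot: [-3.14, -0.787, 2.441]
wrist_force: [1.5, -1.6, 3.6]
opening: 55.7
finger_force: 50.0
time: 31.22
position: [470.8, -62.9, 34.4]
tool_rot: [-3.14, -0.787, 2.441]
wrist_force: [0.7, -0.4, -2.7]
opening: 55.6
finger_force: 60.0
t 31.23 j [-0.47  0.82  1.36  0.16  1.73 -1.38] tcp [470.8 -62.9  34.4] grasp [481.  -71.4  47.6] z [-0.54  0.45 -0.71] c [ 0.64  0.77 -0.  ] F [ 0.7 -0.4 -2.7] open 55.6 ff 60.0
[480.5, -71, 104] 50 22 0 | shift [ 0.4 -0.4  5.2] turn [-14.8 -17.7   0.1] |23|
[480.5, -71, 146] 50 0 0 | shift [ 1.  -0.8  9.3] turn [-28.9 -34.6   0.1] |45|
```

```bash
python3 -m creep '{"hand":[4.5,4.5,4.5,4.5,4.5],"translation":[[0.2,-0.1,2.4],[0.4,-0.3,4.4],[0.6,-0.5,6.4],[0.8,-0.6,8],[1,-0.8,9.3]],"rot":[[-5.8,-6.9,0],[-11.6,-13.8,0],[-17.4,-20.8,0],[-23.2,-27.7,0],[-28.9,-34.6,0]]}'
python3 - <<'E'
from h import *
state()
for t in (22,0): delta([480.5,-71,185],50,-45+t)
E
```

```text
time: 31.85
position: [480.5, -70.8, 128.1]
tool_rot: [3.14, 0.005, 2.443]
wrist_force: [0.2, 0.1, -4.2]
opening: 55.2
finger_force: 60.0
t 31.85 j [-0.39  0.39  1.65 -0.    1.1  -1.26] tcp [480.5 -70.8 128.1] grasp [480.4 -70.7 146.8] z [ 0. -0. -1.] c [0.64 0.77 0.  ] F [ 0.2  0.1 -4.2] open 55.2 ff 60.0
[480.5, -71, 185] 50 -23 0 | shift [ 0.6 -0.5  4. ] turn [-14.7 -17.4   0. ] |23|
[480.5, -71, 185] 50 -45 0 | shift [ 1.  -0.9  4.4] turn [-28.8 -34.2   0. ] |45|
```

```bash
python3 -m creep '{"hand":[4.5,4.5,4.5,4.5,4.5],"translation":[[0.2,-0.1,1.6],[0.4,-0.3,2.8],[0.6,-0.5,3.8],[0.8,-0.7,4.2],[1,-0.9,4.4]],"rot":[[-5.8,-6.9,0],[-11.6,-13.8,0],[-17.4,-20.6,0],[-23.2,-27.5,0],[-28.8,-34.2,0]]}'
python3 -m creep '{"hand":[4.5,4.5,4.5,4.5,4.5],"translation":[[0,0,0],[0,0,0],[0,0,0],[0,0,0],[0,0,0]],"rot":[[0,0,0],[0,0,0],[0,0,0],[0,0,0],[0,0,0]]}'
python3 - <<'E'
from h import *
import cv2
a=viewer.snapshot("side");b=viewer.snapshot("top")
print([(n,np.round(d['location']),round(d['score'],2)) for c in("side","top") for n in("tin_mouth","tin") for d in viewer.place_of(c,n)[:5] if d['location'][1]>-200])
state(); delta([480.5,-71,150],50,-45,0)
cv2.imwrite("pics/m7.png",cv2.resize(a[130:280,150:350],None,fx=4,fy=4))
E
```

```text
time: 32.48
position: [486.6, -83.3, 170.0]
tool_rot: [-3.123, 0.709, 2.439]
wrist_force: [-0.5, -0.8, -2.4]
opening: 55.6
finger_force: 60.0
time: 33.1
position: [488.1, -84.1, 170.3]
tool_rot: [-3.123, 0.708, 2.438]
wrist_force: [0.0, -0.4, -2.6]
opening: 55.6
finger_force: 60.0
[('tin_mouth', array([477., -77., 223.]), 0.77), ('tin', array([468., -74.,  28.]), 0.68), ('tin', array([464., -72.,  35.]), 0.79), ('tin', array([454., 185.,  19.]), 0.55)]
t 33.4 j [-0.26  0.24  1.97 -0.84  0.41 -0.42] tcp [488.1 -84.  170.3] grasp [479.  -75.9 184.5] z [ 0.48 -0.43 -0.76] c [ 0.66  0.75 -0.01] F [ 0.8 -0.6 -3.1] open 55.0 ff 60.0
[480.5, -71, 150] 50 -45 0 | shift [ 0.3  0.5 -3.4] turn [-2.3 -3.9  1. ] |5|
```

View pics/m7.png

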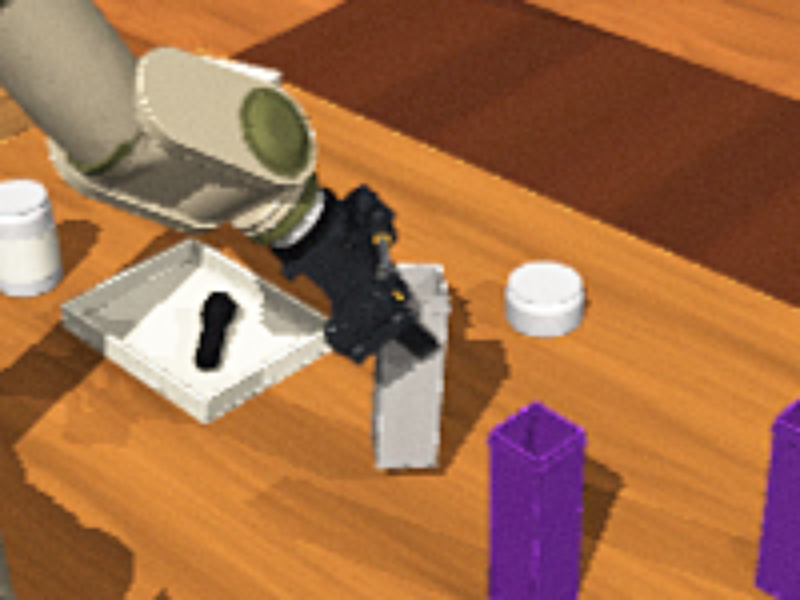

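The torch lies in the tray and the tin hangs nearly upright, 5° short because of the joint-speed cap. I'll correct that first, then lower it.

```bash
python3 -m creep '{"hand":[4.5,4.5,4.5,4.5,4.5],"translation":[[0.1,0.1,0],[0.2,0.3,0],[0.3,0.5,0],[0.3,0.5,0],[0.3,0.5,0]],"rot":[[-0.8,-1.3,0.3],[-1.6,-2.6,0.7],[-2.3,-3.9,1],[-2.3,-3.9,1],[-2.3,-3.9,1]]}'
python3 - <<'E'
from h import *
a=viewer.snapshot("side");b=viewer.snapshot("top")
print([(n,np.round(d['location']),round(d['score'],2)) for c in("side","top") for n in("tin_mouth","tin") for d in viewer.place_of(c,n)[:5] if d['location'][1]>-200])
state(); delta([480.5,-71,150],50,-45,0)
E
```

```text
time: 34.02
position: [491.2, -79.1, 170.4]
tool_rot: [-3.141, 0.786, 2.443]
wrist_force: [-0.1, 0.3, -3.0]
opening: 55.5
finger_force: 60.0
[('tin_mouth', array([480., -71., 223.]), 0.79), ('tin', array([480., -75.,  26.]), 0.85), ('tin_mouth', array([479., -72., 222.]), 0.79), ('tin', array([478., -74.,  33.]), 0.85), ('tin', array([454., 187.,  19.]), 0.5)]
t 34.33 j [-0.24  0.25  2.01 -1.15  0.35 -0.1 ] tcp [491.1 -79.1 170.4] grasp [481.  -70.6 183.6] z [ 0.54 -0.46 -0.71] c [ 0.64  0.77 -0.  ] F [-0.  -0.1 -1.7] open 55.5 ff 60.0
[480.5, -71, 150] 50 -45 0 | shift [-0.  -0.  -3.4] turn [0. 0. 0.] |0|
```

```bash
python3 -m creep '{"hand":[4.5,4.5,4.5,4.5,4.5],"translation":[[0,0,-0.8],[0,0,-1.6],[0,0,-2.4],[0,0,-2.9],[0,0,-3.1]],"rot":[[0,0,0],[0,0,0],[0,0,0],[0,0,0],[0,0,0]]}'
python3 -m creep '{"hand":[4.5,4.5,4.5,4.5,4.5],"translation":[[0,0,-0.05],[0,0,-0.1],[0,0,-0.15],[0,0,-0.15],[0,0,-0.15]],"rot":[[0,0,0],[0,0,0],[0,0,0],[0,0,0],[0,0,0]]}' 40
python3 -c "
from h import *
state()"
```

```text
time: 34.95
position: [491.9, -78.7, 141.3]
tool_rot: [-3.14, 0.783, 2.444]
wrist_force: [0.3, 0.8, -4.2]
opening: 55.4
finger_force: 60.0
time: 35.58
position: [492.1, -78.6, 140.7]
tool_rot: [-3.14, 0.782, 2.443]
wrist_force: [0.9, 0.2, -3.5]
opening: 56.1
finger_force: 40.0
t 35.58 j [-0.24  0.32  2.05 -1.42  0.32  0.18] tcp [492.1 -78.6 140.7] grasp [482.  -70.1 154. ] z [ 0.54 -0.45 -0.71] c [ 0.64  0.77 -0.  ] F [ 0.9  0.2 -3.5] open 56.1 ff 40.0
```

Joint 4 is at its limit with about 4 mm left to go. I'll lift a little, move outward where the wrist has room, and set it down there.

```bash
python3 -m creep '{"hand":[4.5,4.5,4.5,4.5,4.5],"translation":[[0.3,0,1],[1.5,-0.2,2],[3.5,-0.6,2],[6,-1.2,2],[8.5,-1.8,2]],"rot":[[0,0,0],[0,0,0],[0,0,0],[0,0,0],[0,0,0]]}' 50
python3 -m creep '{"hand":[4.5,4.5,4.5,4.5,4.5],"translation":[[0,0,0],[0,0,0],[0,0,0],[0,0,0],[0,0,0]],"rot":[[0,0,0],[0,0,0],[0,0,0],[0,0,0],[0,0,0]]}'
python3 -c "
from h import *
state();delta([570,-90,150],50,-45,0)"
```

```text
time: 36.2
position: [577.7, -96.8, 160.6]
tool_rot: [-3.14, 0.782, 2.444]
wrist_force: [-0.5, -0.4, -3.7]
opening: 56.3
finger_force: 50.0
time: 36.83
position: [576.9, -96.5, 160.8]
tool_rot: [-3.14, 0.782, 2.443]
wrist_force: [0.2, -0.3, -2.5]
opening: 55.6
finger_force: 50.0
t 36.83 j [-0.23  0.39  1.81 -1.    0.39 -0.27] tcp [576.9 -96.5 160.8] grasp [566.8 -88.  174. ] z [ 0.54 -0.45 -0.71] c [ 0.64  0.77 -0.  ] F [ 0.2 -0.3 -2.5] open 55.6 ff 50.0
[570, -90, 150] 50 -45 0 | shift [ 0.3 -0.2 -2.4] turn [-0.1 -0.2  0.1] |0|
```

```bash
python3 -m creep '{"hand":[4.5,4.5,4.5,4.5,4.5],"translation":[[0.1,0,-0.8],[0.2,-0.1,-1.5],[0.2,-0.2,-1.9],[0.2,-0.2,-2.1],[0.2,-0.2,-2.3]],"rot":[[-0.1,-0.2,0.1],[-0.1,-0.2,0.1],[-0.1,-0.2,0.1],[-0.1,-0.2,0.1],[-0.1,-0.2,0.1]]}'
python3 -m creep '{"hand":[4.5,4.5,4.5,4.5,4.5],"translation":[[0,0,-0.05],[0,0,-0.1],[0,0,-0.1],[0,0,-0.1],[0,0,-0.1]],"rot":[[0,0,0],[0,0,0],[0,0,0],[0,0,0],[0,0,0]]}' 40
python3 -c "
from h import *
state()"
```

```text
time: 37.45
position: [579.7, -98.8, 139.2]
tool_rot: [-3.142, 0.789, 2.445]
wrist_force: [-7.3, 4.1, 18.0]
opening: 55.6
finger_force: 50.0
time: 38.08
position: [579.7, -98.8, 139.2]
tool_rot: [3.141, 0.79, 2.444]
wrist_force: [-6.1, 2.7, 14.0]
opening: 55.9
finger_force: 40.0
t 38.08 j [-0.23  0.43  1.83 -1.17  0.35 -0.09] tcp [579.7 -98.8 139.2] grasp [569.5 -90.2 152.4] z [ 0.54 -0.46 -0.7 ] c [0.64 0.77 0.  ] F [-6.1  2.7 14. ] open 55.9 ff 40.0
```

```bash
python3 -m creep '{"hand":[5.7,5.9,6.4,7.2,8.6],"translation":[[0,0,0.05],[0,0,0.05],[0,0,0.05],[0,0,0.05],[0,0,0.05]],"rot":[[0,0,0],[0,0,0],[0,0,0],[0,0,0],[0,0,0]]}' 10
python3 -m creep '{"hand":[8.8,8.8,8.8,8.8,8.8],"translation":[[-0.5,0.4,0.7],[-1.6,1.4,2.1],[-3.2,2.7,4.2],[-5.4,4.6,7.1],[-7.5,6.4,9.9]],"rot":[[0,0,0],[0,0,0],[0,0,0],[0,0,0],[0,0,0]]}'
python3 -m creep '{"hand":[8.8,8.8,8.8,8.8,8.8],"translation":[[-2,1,3],[-4,2,6],[-6,2,8],[-7,2,8],[-7,2,8]],"rot":[[0,0,0],[0,0,0],[0,0,0],[0,0,0],[0,0,0]]}'
python3 - <<'E'
from h import *
import cv2
a=viewer.snapshot("side");b=viewer.snapshot("top"); state()
for n in("tin_mouth","tin","torch_mid","tray","can","jar","low_can"): print(n,[(np.round(d['location']),round(d['score'],2)) for c in("side","top") for d in viewer.place_of(c,n)[:3]])
cv2.imwrite("pics/f.png",np.vstack([a,b])[::1]); cv2.imwrite("pics/m8.png",np.hstack([cv2.resize(a[130:330,100:400],(400,267)),cv2.resize(b[80:280,100:400],(400,267))]))
E
```

```text
time: 38.7
position: [579.1, -98.6, 137.1]
tool_rot: [-3.141, 0.786, 2.444]
wrist_force: [-0.5, 0.6, 0.5]
opening: 79.8
finger_force: 0.0
time: 39.33
position: [502.9, -33.8, 237.3]
tool_rot: [3.141, 0.785, 2.444]
wrist_force: [0.2, -0.6, -0.3]
opening: 88.4
finger_force: 0.0
time: 39.95
position: [433.4, -14.5, 315.5]
tool_rot: [-3.141, 0.785, 2.445]
wrist_force: [0.2, -0.3, -1.3]
opening: 87.7
finger_force: 0.0
t 40.05 j [-0.06 -0.05  1.84 -0.63  0.79 -0.62] tcp [434.2 -14.7 315.3] grasp [424.1  -6.2 328.5] z [ 0.54 -0.45 -0.71] c [ 0.64  0.77 -0.  ] F [ 0.  -0.1  0.5] open 87.8 ff 0.0
tin_mouth [(array([569., -89., 191.]), 0.96), (array([ 592., -433.,  188.]), 0.74), (array([494., 247.,   2.]), 0.69), (array([ 424., -266.,  190.]), 0.92), (array([ 588., -433.,  194.]), 0.71), (array([569., -89., 191.]), 0.61)]
tin [(array([ 589., -431.,    2.]), 0.88), (array([567., -93.,  -3.]), 0.8), (array([ 425., -265.,    2.]), 0.64), (array([564., -93.,   2.]), 0.69), (array([ 419., -269.,    2.]), 0.64), (array([ 590., -434.,   -2.]), 0.56)]
torch_mid [(array([484., 220.,  22.]), 0.6), (array([488., 220.,  23.]), 0.58)]
tray [(array([493., 248.,   1.]), 0.76), (array([491., 247.,   3.]), 0.97)]
can [(array([439., 473.,   1.]), 0.71), (array([438., 471.,   2.]), 0.7)]
jar [(array([ 460., -521.,    2.]), 0.82), (array([ 464., -520.,   -2.]), 0.83)]
low_can [(array([ 458., -520.,    3.]), 0.36), (array([758.,  -8.,   3.]), 0.93)]
```

View pics/m8.png

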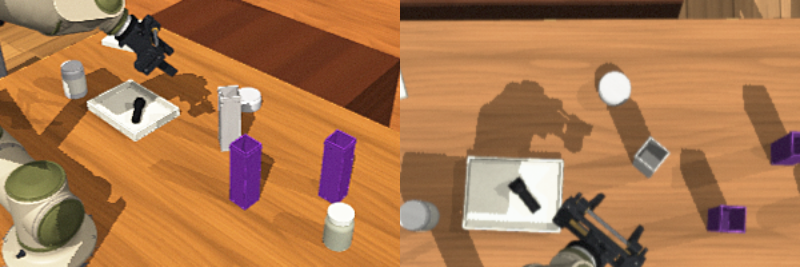

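The pictures show the steel tin standing upright and empty at (650,157), the torch lying in the tray at (523,193), and the bystanders where they were. The arm is clear of everything, so I'm handing in.

```bash
python3 -c "
from workcell import hand_in
print(hand_in())"
```

```text
the job is handed in; nothing more can be done
None
```

The job is handed in at about 40 s of the 72 s allowed: the torch lies in the tray, the empty steel tin stands upright on the worktop at about (568, -90) rather than its original spot, and the can, jar and low can are where they were.

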